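Hang the parts carrier on the sprung rail and slide it into its pocket

TASK

Pick up the yellow-hooked parts carrier, lift its hook over the raised lip at the open (blue) end of the bench rail and lower it until the hook rests on the rail floor behind the lip. Then, keeping it lightly pressed down, slide it gently along under the clear keeper until the hook drops fully home into the pocket in the floor, and let go so that it hangs there. Do not knock or force the carrier against the rail (under 15 N while you hold it), keep it upright, and leave the other things on the bench alone.

Things in the scene. Friction and masses are not known exactly. Their poses are not given: they have to be found in the camera images.
- carrier_grip (a point): Grasp centre of the carrier to hang: on the axis of the square aluminium grip post (24 x 24 mm) that rises from the middle of the black tray to 135 mm above its underside. This point is 118 mm above the underside, 17 mm below the post's top. Axes: z up, +x from the post towards the hook, y across.
- carrier: The carrier to hang, 0.22 to 0.45 kg, standing on the bench: black open tray 84 x 104 x 34 mm (x, y, z), grip post in its middle, at its +x side a yellow back plate (70 mm wide, 4 mm thick, rear face at x = 46 mm, 101 mm high) bearing the yellow hook. Origin: centre of the underside; axes as the grip point.
- carrier_tip (a point): Tip of the carrier's hook: centre of the lower end of the tongue that points down (6 mm thick in x, 30 mm wide in y). From the grip point it lies 65 mm in +x, 0 in y, 48 mm below. The gap between back plate and tongue is 16 mm wide in x and 25 mm deep; the bridge over it has its top 31 mm above the tip. Axes as the carrier.
- rail: Bench rail: dark foot, aluminium rail head 340 mm long (and a 60 mm grey end housing at its -y end) along the rail's y. Origin on the bench under the middle of the lip. The carrier hangs on the front (-x) side, its axes parallel to the rail's. The lip is 10 mm thick (x -5 to +5 mm), top 14 mm above the rail floor; front face down to 45 mm above the bench, with a 1.5 mm rubber strip near its foot.
- rail_mid (a point): Middle of the rail head's length, at the middle of the lip's thickness, at the height of the rail floor (120 mm above the bench unloaded). Axes as the rail. The floor lies behind the lip, x +5 to +25 mm, then a back wall. The whole head is spring-mounted: it yields straight down 1 mm per newton, up to 12 mm, then is solid; sideways it is rigid.
- rail_keeper (a point): Middle of the underside of the clear keeper plate over the floor from rail y = -170 to +45 mm, 37 mm above the floor: the hook passes under it only while riding on the floor (6 mm of play). A grey end housing stops it at y = -170 mm, a blue end plate at +170 mm. Axes as the rail.
- rail_slot (a point): Nominal middle (not the true place) of the pocket in the floor, at rail y = -50 mm, floor height. The pocket, 34 mm long in y and 7 mm deep, between orange strips under the keeper, is set anew each time up to 50 mm either way along y and must be felt for: pressed lightly, the hook drops in and then stops against its end. Axes as the rail.
- rail_load (a point): Middle of the open loading end of the rail floor, next to the blue end plate: 11 mm behind the middle of the lip, at rail y = +110 mm, floor height. The hook tip belongs here when it first rests on the floor; the lip then has 3 mm of play on either side in the hook's gap. Free of the keeper from y = +45 to +170 mm. Axes as the rail.
- spare: Bystander: another carrier of the same shape, grey hook and blue tray; origin at the centre of its underside.
- pliers: Bystander: red-handled pliers, 140 mm long, lying flat.
- tape: Bystander: roll of blue tape, 96 mm across, 24 mm high.
- driver: Bystander: screwdriver, lying.
- tin: Bystander: green round tin, 60 mm across, 45 mm high.
- jar: Bystander: closed jar, 64 mm across, 85 mm high.
- reel: Bystander: empty white reel, 80 mm across, 50 mm high.
Things that resemble listed ones, but are neither listed nor needed, are in the scene too. Leave any green or red look-alike of the carrier alone.

How it is judged:
On the way, in this order (a step that is already met when the one before it is completed fails the run):
1. the carrier is lifted off the bench (height (world z) of carrier_grip above 0.15 m and contact force between the fingers and carrier above 1 N), for 0.2 s.
2. the hook is behind the lip at the open end of the rail and rests on the floor there (x of carrier_tip in the frame of rail_mid between 0.004 and 0.022 m and y of carrier_tip in the frame of rail_mid between 0.055 and 0.17 m and z of carrier_tip in the frame of rail_mid between -0.003 and 0.004 m and contact force between carrier and rail above 0.5 N), for 0.2 s.
At the end, for the whole second after the job is handed in: The carrier hangs released and at rest, within 0.2 rad of upright, its hook behind the lip (tip 4 to 22 mm behind the lip's middle) and fully down in the pocket: tip 4.5 to 10.5 mm below the rail floor, between 125 mm on the far side and 25 mm on the blue side of the rail's middle (x of carrier_tip in the frame of rail_mid between 0.004 and 0.022 m and y of carrier_tip in the frame of rail_mid between -0.125 and 0.025 m and z of carrier_tip in the frame of rail_mid between -0.0105 and -0.0045 m and angle between carrier_grip's own z axis and vertical below 0.2 rad and linear speed of carrier below 0.02 m/s and contact force between the fingers and carrier below 0.1 N); the robot touches nothing.
It fails at once if the carrier is forced against the rail with more than 15 N while the fingers hold it (contact force between carrier and rail above 15 N and contact force between the fingers and carrier above 0.5 N).
It fails at once if the carrier is dropped or knocked against the rail with more than 35 N (contact force between carrier and rail above 35 N).
It fails at once if the carrier is tipped by more than 0.45 rad (angle between carrier_grip's own z axis and vertical above 0.45 rad).
It fails at once if a bystander (spare carrier, pliers, tape, screwdriver, tin, jar or reel) is moved by more than 30 mm (distance of any of spare, pliers, tape, driver, tin, jar, reel from where it was at the start of the episode above 0.03 m).
It also fails if it takes over 69 s, if anything falls off the work surface, if the arm or the gripper's body presses on something with over 40 N, if the wrist force passes 120 N, or if a joint passes its speed limit or range.

ROBOT

A 6-joint arm with a two-finger parallel gripper is mounted at the origin on the work surface. World frame = base frame: x ahead of the robot, y to its left, z up, the work surface at z = 0. Lengths are in m, angles in rad, forces in N, time in s.
With the tool pointing down it reaches from about 0.3 to 0.775 m from the base axis. Payload 14.6 kg.
Tool frame: the origin (TCP) lies at the very end of the fingers, on their centre line; the grasp point (between the pads) lies 19 mm behind it; z points along the fingers, y is the line along which they close (so a half turn about z gives the same grasp; the last joint's range is limited). The gripper opens to 94 mm and grips with 3 to 60 N. Pads are 16 mm wide; open, the fingers measure 119 mm over their backs; the gripper's body (75 mm by 177 mm) begins 78 mm behind the grasp point.
Start: joints at [1.149, 0.3, 1.521, -0, 1.321, -0.067], TCP at [0.191, 0.516, 0.205] pointing down, gripper open.
Joint ranges: [-3.03, 3.03], [-0.79, 2.21], [0.23, 2.52], [-1.04, 4.18], [0, 3.07], [-2.55, 2.55]. Speed limits (rad/s): [2.22, 2.22, 2.57, 3.14, 3.14, 3.14].

INTERFACE

Orientations are given as [roll, pitch, yaw] about the fixed x, y, z axes, in that order (R = Rz(yaw) Ry(pitch) Rx(roll)).
In Python, from station import ctrl gives the robot as it stands. The module is installed in compiled form; this text tells all that it offers.
- The arm moves only by the tool play_rows, never from a script. Its argument "commands" is a list of rows, each a list of 7 numbers: the shift along the tool's x, y, z in m, then the turn, a rotation vector about the tool's x, y, z in degrees, then the closure, from -1 (fully open) to 1 (shut). A call has 1 to 20 rows; each row shifts and turns the commanded pose from where the row before left it, along the tool's axes as they then stand; what a row does not reach is not made up. A row lasts 1/12 s, in which the tool goes at most 41.7 mm and 7.16 degrees, less where a joint would pass 70% of its speed; a pose out of reach is approached as far as the arm can. A call is refused whole if a number of a shift passes 0.0417 or a number of a turn 7.16, either way. A call with a gripper value outside its range is refused whole. The fingers move at their own pace and stop on an object; "force" is the grip in N (left out, the last holds). Time passes only in rows, so rows that do not move let the fingers close. It gives the time, the measured TCP pose, the force, the opening and the grip force at its end, in the units of the state.
- ctrl.get_obs(): the state, without advancing time (a new reading comes with each control period).
- ctrl.camera(name): name is "scene" or "side" or "wrist"; returns the picture (420x560x3 uint8, blue, green, red); there is no depth.
- ctrl.camera_model(name): a dict with "fx", "fy", "cx", "cy" (pixels), "distortion" ([k1, k2, p1, p2, k3] as OpenCV has them; the pictures are not rectified), "rvec" (rotation vector, rad) and "tvec" (3), from world to camera coordinates, as OpenCV has them. Camera axes: x right, y down, z forward; pixel columns grow to the right and rows downward; lengths in m; the calibration is good to about 2 mm. A picture is of the moment at which its call begins: read the wrist's pose just before it. camera_model takes no time and is no camera call; for the wrist camera it gives the pose at the moment of the call.
- ctrl.hand_in(): hands the job in; it is judged then, once.
The state is a dict: "time_s": time; "qpos": joint angles; "joint_vel": joint speeds; "tau": joint torques, N m; "ee_pos": TCP position; "eef_rot": TCP orientation; "force": force on the tool from outside, world axes, zero at the start; "moment": the same for the moment, N m; "grip_width": finger opening in m; "grip_force": force on a finger pad.
Only numpy, scipy, OpenCV 4.12 (cv2) and the standard library are available. Lean on these libraries where they do the work, as an engineer would, in place of code of your own. Each camera call takes 0.05 s, during which the arm holds its last target. There are 200 camera calls.

## Working session

There is one attempt and no reset: what is moved stays moved. The work goes in short steps, Python scripts to look and compute and a tool call to move; the robot and the scene stay as the last step left them, time stands still between calls to the robot, and variables do not carry over. Pictures are saved under pics/ and viewed, at most 10 in all, crops included, and the job is handed in when it is done.

Besides the shell and the picture viewer there is one more tool, called after "Request:" as name([rows], argument=value, ...), one row to a line, values as JSON. play_rows: Moves the arm, as the interface text tells. Its arguments: {"type":"object","properties":{"commands":{"type":"array","items":{"type":"array","items":{"type":"number"}}},"force":{"type":"number"}},"required":["commands"]}

```bash
mkdir -p pics; cat > h.py <<'E'
import numpy as np, cv2
from station import ctrl
from scipy.spatial.transform import Rotation as R
def snap(n,f):
    m=ctrl.camera_model(n); im=ctrl.camera(n); cv2.imwrite('pics/'+f,im); np.save('pics/'+f+'.npy',m,allow_pickle=True); return im
def KD(m): return np.array([[m['fx'],0,m['cx']],[0,m['fy'],m['cy']],[0,0,1.]]),np.array(m['distortion'],float)
def ray(m,p):
    K,D=KD(m); u=cv2.undistortPoints(np.array([[p]],float),K,D)[0,0]
    Rm=cv2.Rodrigues(np.array(m['rvec'],float))[0]; t=np.array(m['tvec'],float).ravel()
    d=Rm.T@np.array([u[0],u[1],1]); return -Rm.T@t, d/np.linalg.norm(d)
def atz(m,p,z):
    c,d=ray(m,p); return c+d*(z-c[2])/d[2]
def tri(obs):
    A=np.zeros((3,3));b=np.zeros(3);L=[ray(m,p) for m,p in obs]
    for c,d in L: P=np.eye(3)-np.outer(d,d);A+=P;b+=P@c
    x=np.linalg.solve(A,b); return x,[round(float(np.linalg.norm((np.eye(3)-np.outer(d,d))@(x-c)))*1000,1) for c,d in L]
def proj(m,X):
    K,D=KD(m); return cv2.projectPoints(np.array(X,float).reshape(-1,1,3),np.array(m['rvec'],float),np.array(m['tvec'],float),K,D)[0][:,0]
def M(f): return np.load('pics/'+f+'.npy',allow_pickle=True).item()
E
python3 - <<'E'
from h import *
for n in('scene','side','wrist'):
    snap(n,n+'0.png'); m=M(n+'0.png'); print(n,ray(m,(280,210)),m['fx'])
o=ctrl.get_obs();print(o)
E
```

```text
scene (array([ 1.52684255, -0.04852254,  1.1089154 ]), array([-0.69386917,  0.04693456, -0.71856991])) 470.7916784216338
side (array([-0.11579607, -1.11382965,  1.21383214]), array([ 0.36772839,  0.65925596, -0.65586386])) 455.7653068256553
wrist (array([0.12645527, 0.53952885, 0.38455747]), array([ 0.22053061, -0.09719572, -0.97052524])) 347.8729429783301
{'time_s': 0.15, 'qpos': array([ 1.14942166e+00,  3.00357685e-01,  1.52140649e+00, -2.48606376e-05,
        1.32069665e+00, -6.65840351e-02]), 'joint_vel': array([-0.00044006, -0.00104996, -0.00183036, -0.00077205, -0.00188061,
       -0.00244083]), 'tau': array([ 4.30947830e-04, -5.31958115e+01, -3.52819633e+01,  7.08474568e-02,
        2.35664769e-02, -9.14203156e-05]), 'ee_pos': array([0.19099053, 0.51557392, 0.2050224 ]), 'eef_rot': array([-3.14072481e+00, -3.37351013e-05,  2.78680817e+00]), 'force': array([ 0.25649623,  0.88188724, -0.03201625]), 'moment': array([ 0.00638148, -0.05082171, -0.07434879]), 'grip_force': 0.0, 'grip_width': 0.09387619776595593}
```

View pics/scene0.png

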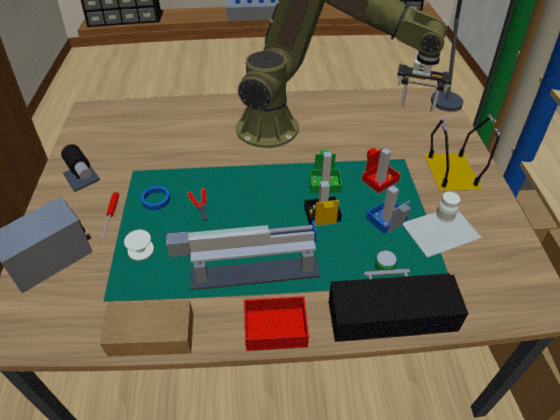

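View pics/side0.png

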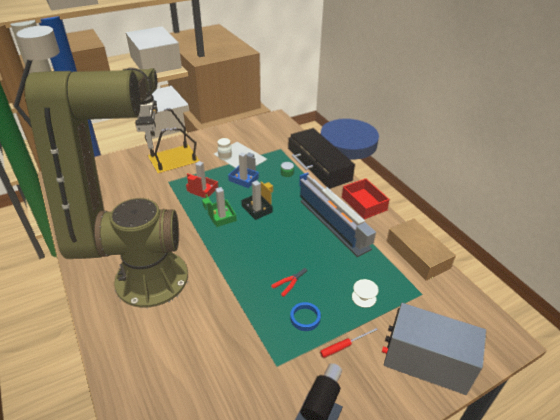

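The scene view shows the yellow-hooked carrier at about (323,205) and the rail from (170,243) to (318,240), with its blue end on the right. The side view shows the carrier at (257,200) and the rail from (303,183) to (370,240). I'll enlarge both.

```bash
python3 - <<'E'
from h import *
for n,x,y,w,h,k in(('scene',160,175,195,115,4),('side',235,160,150,100,5)):
    im=cv2.imread(f'pics/{n}0.png')[y:y+h,x:x+w]; im=cv2.resize(im,None,fx=k,fy=k,interpolation=cv2.INTER_CUBIC)
    for i in range(0,w,20): cv2.putText(im,str(x+i),(i*k,10),0,.35,(255,255,255),1); cv2.line(im,(i*k,12),(i*k,18),(255,255,255),1)
    for i in range(0,h,20): cv2.putText(im,str(y+i),(0,i*k+4),0,.35,(255,255,255),1)
    cv2.imwrite(f'pics/{n}c.png',im)
E
```

```text
(no output)
```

View pics/scenec.png

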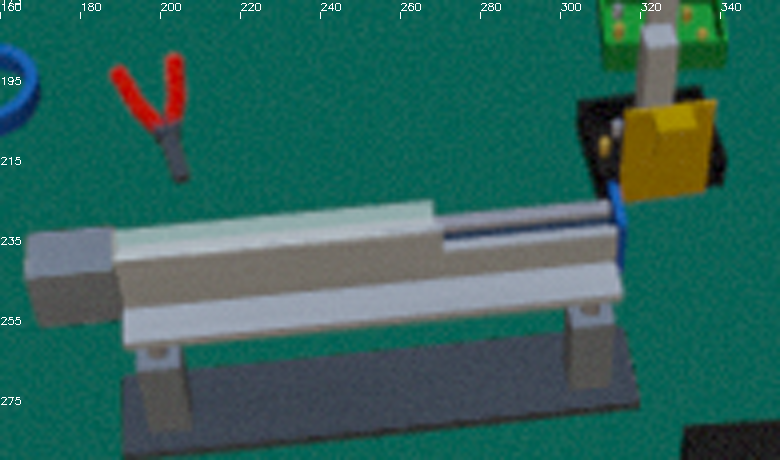

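View pics/sidec.png

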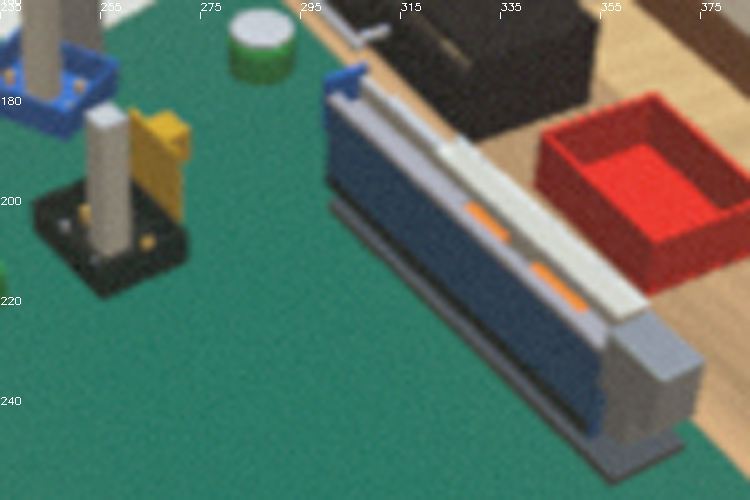

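```bash
python3 - <<'E'
from h import *
s,d=M('scene0.png'),M('side0.png')
S=lambda u,v:(s,(160+u/4-.4,175+v/4-.4)); D=lambda u,v:(d,(235+u/5-.4,160+v/5-.4))
print('post',tri([S(659,37),D(106,115)]))
print('hooktop',tri([S(676,118),D(172,125)]))
print('lip blue',tri([S(608,205),D(345,97)]))
a=atz(*D(345,97),.134);b=atz(*D(601,335),.134);print(a,b,np.linalg.norm(a-b),np.degrees(np.arctan2(*(a-b)[[1,0]])))
# foot corners (z~0) scene, near edge; plate/back-plate foot edge
a=atz(*S(638,408),.0);b=atz(*S(123,458),.0);print(a,b,np.degrees(np.arctan2(*(a-b)[[1,0]])))
p=atz(*S(659,37),.135)
a=atz(*S(710,192),.0);b=atz(*S(624,202),.0);print('plate foot',a,b,np.degrees(np.arctan2(*(a-b)[[1,0]])))
a=atz(*S(715,102),.101);b=atz(*S(622,111),.101);print('plate top',a,b,np.degrees(np.arctan2(*(a-b)[[1,0]])))
E
```

```text
post (array([0.48413064, 0.15751796, 0.13438075]), [0.2, 0.2])
hooktop (array([0.54239525, 0.16297423, 0.10210094]), [2.8, 2.8])
lip blue (array([0.65869449, 0.09498847, 0.13593363]), [4.7, 4.7])
[0.66044159 0.09104569 0.134     ] [ 0.67754808 -0.2278931   0.134     ] 0.3193972134781032 93.07015414801376
[0.73091636 0.11872763 0.        ] [ 0.75084934 -0.25065036  0.        ] 93.0888926241995
plate foot [0.52427005 0.20263108 0.        ] [0.53029936 0.13246925 0.        ] 94.91160579893983
plate top [0.52349035 0.19773537 0.101     ] [0.52844695 0.12561773 0.101     ] 93.93171937037229
```

```bash
cat >> h.py <<'E'
def plan(tgt,yaw):
    o=ctrl.get_obs(); Rt=R.from_euler('xyz',o['eef_rot'])
    Rf=R.from_euler('xyz',[np.pi,0,np.radians(yaw)])
    print('turn(tool,deg)',np.degrees((Rt.inv()*Rf).as_rotvec()).round(2),'shift after turn(tool)',Rf.inv().apply(np.array(tgt)-o['ee_pos']).round(4),'|',o['ee_pos'].round(4))
E
python3 -c "
from h import *
plan([.50,.13,.30],184)"
```

```text
turn(tool,deg) [-5.000e-02 -1.000e-02 -2.433e+01] shift after turn(tool) [-0.2814 -0.4062 -0.095 ] | [0.191  0.5156 0.205 ]
```

Request:
play_rows([
  [0,0,-0.02,0,0,-4.9,-1],
  [0,0,-0.02,0,0,-4.9,-1],
  [0,0,-0.02,0,0,-4.9,-1],
  [0,0,-0.02,0,0,-4.8,-1],
  [0,0,-0.015,0,0,-4.8,-1],
  [-0.02,-0.029,0,0,0,0,-1],
  [-0.02,-0.029,0,0,0,0,-1],
  [-0.02,-0.029,0,0,0,0,-1],
  [-0.02,-0.029,0,0,0,0,-1],
  [-0.02,-0.029,0,0,0,0,-1],
  [-0.02,-0.029,0,0,0,0,-1],
  [-0.02,-0.029,0,0,0,0,-1],
  [-0.02,-0.029,0,0,0,0,-1],
  [-0.02,-0.029,0,0,0,0,-1],
  [-0.02,-0.029,0,0,0,0,-1],
  [-0.02,-0.029,0,0,0,0,-1],
  [-0.02,-0.029,0,0,0,0,-1],
  [-0.02,-0.029,0,0,0,0,-1],
  [-0.021,-0.029,0,0,0,0,-1],
  [0,0,0,0,0,0,-1],
])

```text
time_s: 1.82
ee_pos: [0.5019, 0.1262, 0.2996]
eef_rot: [-3.141, -0.001, -3.076]
force: [0.5, 0.3, -0.3]
grip_width: 0.094
grip_force: 0.0
```

```bash
python3 - <<'E'
from h import *
ctrl.camera('wrist');
im=snap('wrist','w1.png'); cv2.imwrite('pics/w1b.png',cv2.resize(im,(800,600),interpolation=cv2.INTER_CUBIC))
o=ctrl.get_obs();print(o['time_s'],o['ee_pos'],o['eef_rot'],o['force'])
E
```

```text
1.9167 [0.49975165 0.12942149 0.29990965] [-3.14155807e+00 -1.07303596e-03 -3.07439917e+00] [-0.15398119  0.51601484  0.14445933]
```

View pics/w1b.png

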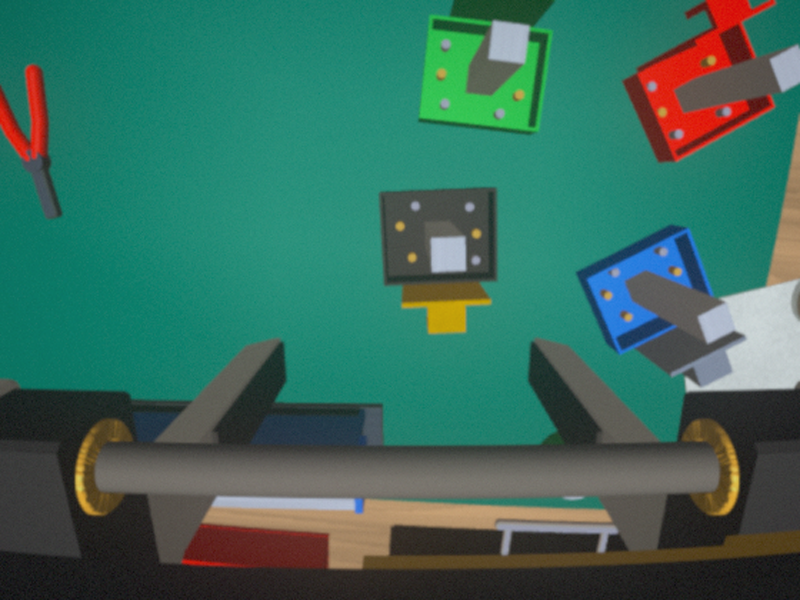

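The wrist view looks along +x (down the picture). It shows the carrier's post top at about (448,253), its plate edge from (402,307) to (490,303) and its hook end at (428..467,333), in 800x600 coordinates. The fingers hide the rail, so I'll move over the rail for a clear look.

```bash
python3 - <<'E'
from h import *
s,d,w=M('scene0.png'),M('side0.png'),M('w1.png')
S=lambda u,v:(s,(160+u/4-.4,175+v/4-.4)); D=lambda u,v:(d,(235+u/5-.4,160+v/5-.4)); W=lambda u,v:(w,(u*.7-.15,v*.7-.15))
print(tri([S(659,37),D(106,115)])[0],tri([S(659,37),D(106,115),W(448.5,253.5)]),atz(*W(448.5,253.5),.135))
for n,z,a,b in(('post bot edge',.135,(432,272),(466,270)),('post top edge',.135,(431,237),(466,235)),('plate',.101,(402,307),(490,303)),('hook end',.101,(428,334),(467,332)),('tray rear',.034,(386,284),(496,279)),('tray front',.034,(381,192),(496,188)),('tray L',.034,(381,192),(386,284)),('tray R',.034,(496,188),(496,279))):
    p,q=atz(*W(*a),z),atz(*W(*b),z); print(n,((p+q)/2).round(4),np.linalg.norm(p-q).round(4),np.degrees(np.arctan2(*(q-p)[[1,0]])).round(1))
plan([.66,-.03,.30],183.5)
E
```

```text
[0.48413064 0.15751796 0.13438075] (array([0.48293648, 0.1568844 , 0.13413095]), [1.0, 1.2, 1.7]) [0.48130216 0.15588073 0.135     ]
post bot edge [0.4937 0.1573 0.135 ] 0.024 97.2
post top edge [0.4691 0.1549 0.135 ] 0.0243 97.1
plate [0.527  0.1606 0.101 ] 0.0693 96.4
hook end [0.5499 0.1637 0.101 ] 0.0312 96.8
tray rear [0.5219 0.1607 0.034 ] 0.1009 96.4
tray front [0.4401 0.1519 0.034 ] 0.1013 95.8
tray L [0.4864 0.106  0.034 ] 0.0828 6.3
tray R [0.4756 0.2065 0.034 ] 0.0818 6.0
turn(tool,deg) [-0.   -0.06  0.35] shift after turn(tool) [-1.502e-01 -1.689e-01 -1.000e-04] | [0.4998 0.1294 0.2999]
```

Request:
play_rows([
  [-0.025,-0.028,0,0,0,0,-1],
  [-0.025,-0.028,0,0,0,0,-1],
  [-0.025,-0.028,0,0,0,0,-1],
  [-0.025,-0.028,0,0,0,0,-1],
  [-0.025,-0.028,0,0,0,0,-1],
  [-0.025,-0.029,0,0,0,0,-1],
  [0,0,0,0,0,0,-1],
  [0,0,0,0,0,0,-1],
])

```text
time_s: 2.58
ee_pos: [0.6612, -0.0278, 0.2989]
eef_rot: [3.141, -0.002, -3.073]
force: [-0.5, -0.2, 0.4]
grip_width: 0.0941
grip_force: 0.0
```

```bash
python3 - <<'E'
from h import *
ctrl.camera('wrist');
im=snap('wrist','w2.png'); cv2.imwrite('pics/w2b.png',cv2.resize(im,(800,600),interpolation=cv2.INTER_CUBIC))
E
```

```text
(no output)
```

View pics/w2b.png

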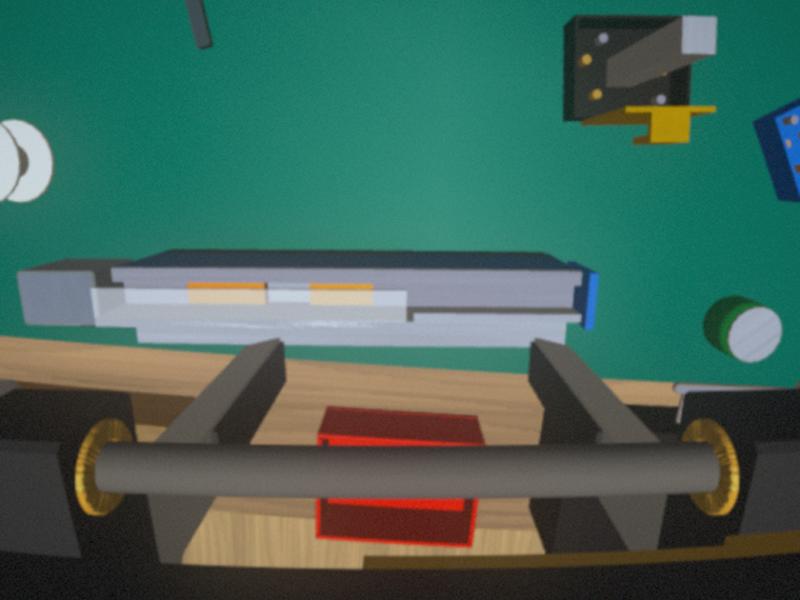

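The wrist picture shows the rail head from (112,275) to (597,300), with the blue plate at (590,300). The orange strips span x 188–267 and 310–373, so the pocket is probably between 267 and 310. I'll enlarge both ends.

```bash
python3 - <<'E'
from h import *
im=cv2.imread('pics/w2.png'); k=5
L=[]
for x,y in((60,175),(275,175)):
    c=cv2.resize(im[y:y+60,x:x+150],None,fx=k,fy=k,interpolation=cv2.INTER_CUBIC)
    for i in range(0,150,20): cv2.putText(c,str(x+i),(i*k,10),0,.35,(255,255,255),1);cv2.line(c,(i*k,12),(i*k,16),(255,255,255),1)
    L.append(c)
cv2.imwrite('pics/w2c.png',np.vstack(L))
E
```

```text
(no output)
```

View pics/w2c.png

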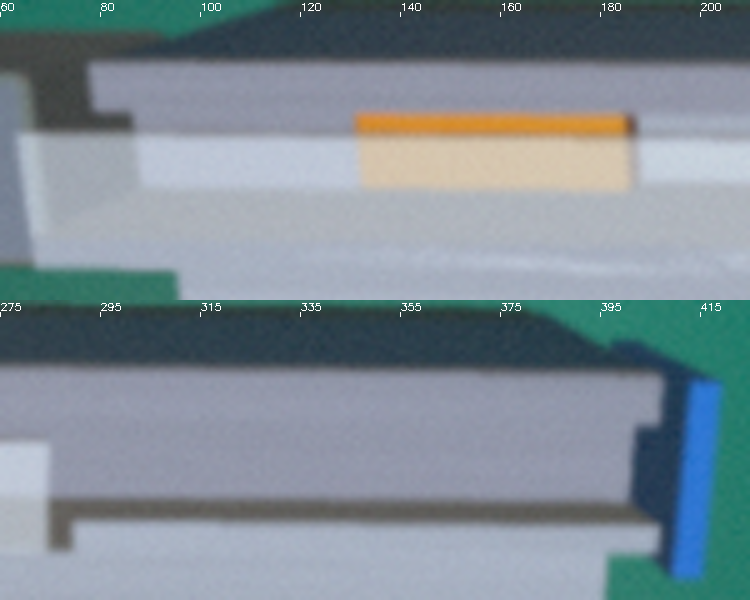

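```bash
python3 - <<'E'
from h import *
w=M('w2.png');s=M('scene0.png');d=M('side0.png')
W=lambda x0,v0,u,v:(w,(x0+u/5-.4,175+(v-v0)/5-.4))
S=lambda u,v:(s,(160+u/4-.4,175+v/4-.4)); D=lambda u,v:(d,(235+u/5-.4,160+v/5-.4))
Af,Ar=W(275,300,662,371),W(275,300,662,425); Bf,Br=W(60,0,90,62),W(60,0,95,111)
P=[atz(*q,.134) for q in(Af,Ar,Bf,Br)]; [print(p.round(4)) for p in P]
a,b=(P[0]+P[1])/2,(P[2]+P[3])/2; u=(a-b)/np.linalg.norm(a-b)
print('len',np.linalg.norm(a-b),'yaw',np.degrees(np.arctan2(u[1],u[0]))-90,'mid',(a+b)/2,'widths',np.linalg.norm(P[0]-P[1]),np.linalg.norm(P[2]-P[3]))
# independent: lip top line in scene/side by reprojecting
yaw=np.arctan2(u[1],u[0])-np.pi/2; c=(a+b)/2
r=lambda x,y,z: c*[1,1,0]+[x*np.cos(yaw)-y*np.sin(yaw),x*np.sin(yaw)+y*np.cos(yaw),z]
for n,X in(('lip blue front',(-.005,.17,.134)),('lip blue rear',(.005,.17,.134)),('lip far front',(-.005,-.17,.134))):
    q=proj(s,r(*X))[0];t=proj(d,r(*X))[0]; print(n,((q+.4-[160,175])*4).round(0),((t+.4-[235,160])*5).round(0))
print('tri height', tri([Af,D(333,95)]), tri([Bf,D(600,345)]))
# orange strips on floor z=.12, rail y
for u0,v0 in((357,112),(628,112)):
    X=atz(*W(60,0,u0,v0),.12)-c; print('strip',(X[0]*-np.sin(yaw)+X[1]*np.cos(yaw)).round(4))
for u0 in(310,373):
    X=atz(w,(u0*.7,284*.7),.12)-c; print('strip2',(X[0]*-np.sin(yaw)+X[1]*np.cos(yaw)).round(4))
L=r(-.054,.11,0);print('grip load target',L)
plan([.482,.156,.2],186.4)
E
```

```text
[0.6463 0.0971 0.134 ]
[0.6575 0.0988 0.134 ]
[ 0.6676 -0.2421  0.134 ]
[ 0.678  -0.2417  0.134 ]
len 0.3404736528714472 yaw 3.5115931704534233 mid [ 0.66234635 -0.0719423   0.134     ] widths 0.011291809315553944 0.010403639909037801
lip blue front [605. 199.] [326.  97.]
lip blue rear [607. 209.] [337.  94.]
lip far front [116. 245.] [601. 352.]
tri height (array([0.64757059, 0.09341105, 0.13947221]), [2.7, 2.7]) (array([ 0.66706661, -0.23956375,  0.13854112]), [0.5, 0.5])
strip -0.1197
strip -0.0605
strip2 -0.0265
strip2 0.0203
grip load target [0.60171018 0.03454364 0.        ]
turn(tool,deg) [ 0.01  0.   -2.35] shift after turn(tool) [0.1569 0.2012 0.1007] | [ 0.6604 -0.0264  0.3007]
```

Request:
play_rows([
  [0.026,0.0335,0,0,0,-0.6,-1],
  [0.026,0.0335,0,0,0,-0.6,-1],
  [0.026,0.0335,0,0,0,-0.6,-1],
  [0.026,0.0335,0,0,0,-0.55,-1],
  [0.026,0.0335,0,0,0,0,-1],
  [0.027,0.034,0,0,0,0,-1],
  [0,0,0.03,0,0,0,-1],
  [0,0,0.03,0,0,0,-1],
  [0,0,0.03,0,0,0,-1],
  [0,0,0.01,0,0,0,-1],
  [0,0,0,0,0,0,-1],
  [0,0,0,0,0,0,-1],
])

```text
time_s: 3.68
ee_pos: [0.4894, 0.1545, 0.202]
eef_rot: [3.141, 0.001, -3.03]
force: [0.2, 0.2, 0.5]
grip_width: 0.094
grip_force: 0.0
```

```bash
python3 -c "
from h import *
plan([.4817,.156,.099],186.4)"
```

```text
turn(tool,deg) [ 0.01  0.08 -0.03] shift after turn(tool) [0.0075 0.0023 0.103 ] | [0.4894 0.1545 0.202 ]
```

Request:
play_rows([
  [0.0075,0.0023,0,0,0,0,-1],
  [0,0,0.02,0,0,0,-1],
  [0,0,0.02,0,0,0,-1],
  [0,0,0.02,0,0,0,-1],
  [0,0,0.02,0,0,0,-1],
  [0,0,0.015,0,0,0,-1],
  [0,0,0.008,0,0,0,-1],
  [0,0,0,0,0,0,-1],
  [0,0,0,0,0,0,-1],
], force=30)

```text
time_s: 4.43
ee_pos: [0.4822, 0.1556, 0.0987]
eef_rot: [3.141, 0.001, -3.031]
force: [-0.6, 0.2, 1.1]
grip_width: 0.0937
grip_force: 0.0
```

Request:
play_rows([
  [0,0,0,0,0,0,1],
  [0,0,0,0,0,0,1],
  [0,0,0,0,0,0,1],
  [0,0,0,0,0,0,1],
  [0,0,0,0,0,0,1],
  [0,0,0,0,0,0,1],
  [0,0,0,0,0,0,1],
  [0,0,0,0,0,0,1],
  [0,0,0,0,0,0,1],
  [0,0,0,0,0,0,1],
], force=30)

```text
time_s: 5.27
ee_pos: [0.4818, 0.1554, 0.0974]
eef_rot: [-3.142, -0.0, -3.031]
force: [0.5, 0.3, -0.0]
grip_width: 0.0307
grip_force: 0.0
```

Request:
play_rows([
  [0,0,0,0,0,0,1],
  [0,0,0,0,0,0,1],
  [0,0,0,0,0,0,1],
  [0,0,0,0,0,0,1],
  [0,0,0,0,0,0,1],
  [0,0,0,0,0,0,1],
])

```text
time_s: 5.77
ee_pos: [0.4817, 0.1554, 0.0974]
eef_rot: [-3.142, -0.0, -3.031]
force: [0.2, 1.1, -1.2]
grip_width: 0.0236
grip_force: 30.0
```

Request:
play_rows([
  [0,0,-0.01,0,0,0,1],
  [0,0,-0.02,0,0,0,1],
  [0,0,-0.03,0,0,0,1],
  [0,0,-0.03,0,0,0,1],
  [0,0,-0.03,0,0,0,1],
  [0,0,-0.005,0,0,0,1],
  [0,0,0,0,0,0,1],
  [0,0,0,0,0,0,1],
  [0,0,0,0,0,0,1],
])

```text
time_s: 6.52
ee_pos: [0.4812, 0.1552, 0.2209]
eef_rot: [-3.141, -0.003, -3.031]
force: [-0.2, 0.1, -2.0]
grip_width: 0.024
grip_force: 30.0
```

```bash
python3 - <<'E'
from h import *
o=ctrl.get_obs(); print(o['grip_width'],o['force'],o['moment'],o['ee_pos'])
yaw=np.radians(3.5); c=np.array([.6623,-.0719])
Rz=np.array([[np.cos(yaw),-np.sin(yaw)],[np.sin(yaw),np.cos(yaw)]])
for y in(.11,):
    g=c+Rz@[-.054,y]; print(g); plan([*g,.225],183.5)
E
```

```text
0.02399389369169904 [-0.24110393  0.08708737 -2.00402725] [0.0604328  0.00819892 0.04445717] [0.48117341 0.15523926 0.22088149]
[0.60168538 0.03459821]
turn(tool,deg) [-0.02 -0.15  2.82] shift after turn(tool) [-0.1129 -0.1278 -0.0041] | [0.4812 0.1552 0.2209]
```

Request:
play_rows([
  [0,0,0,0,0,0.9,1],
  [0,0,0,0,0,1,1],
  [0,0,0,0,0,0.9,1],
  [-0.01,-0.0115,0,0,0,0,1],
  [-0.015,-0.017,0,0,0,0,1],
  [-0.015,-0.017,0,0,0,0,1],
  [-0.015,-0.017,0,0,0,0,1],
  [-0.015,-0.017,0,0,0,0,1],
  [-0.015,-0.017,0,0,0,0,1],
  [-0.015,-0.017,0,0,0,0,1],
  [-0.01,-0.011,0,0,0,0,1],
  [-0.003,-0.0035,0,0,0,0,1],
  [0,0,0,0,0,0,1],
  [0,0,0,0,0,0,1],
  [0,0,0,0,0,0,1],
])

```text
time_s: 7.77
ee_pos: [0.6019, 0.0354, 0.2225]
eef_rot: [3.141, -0.0, -3.08]
force: [0.4, -0.4, -2.4]
grip_width: 0.0242
grip_force: 30.0
```

```bash
python3 - <<'E'
from h import *
o=ctrl.get_obs(); print(o['force'],o['ee_pos'],o['time_s']); plan([.6017,.0346,.165],183.5)
k=5;L=[]
for n,x,y in(('scene',230,180),('side',265,130)):
    im=snap(n,n+'2.png')[y:y+60 if n=='scene' else y+60,x:x+150]
    L.append(cv2.resize(im,None,fx=k,fy=k,interpolation=cv2.INTER_CUBIC))
cv2.imwrite('pics/sc2.png',np.vstack(L))
E
```

```text
[ 0.43100267 -0.39851349 -2.40769613] [0.60191853 0.03537311 0.22248208] 7.7667
turn(tool,deg) [ 0.01 -0.01  0.04] shift after turn(tool) [ 0.0003 -0.0008  0.0575] | [0.6019 0.0354 0.2225]
```

View pics/sc2.png

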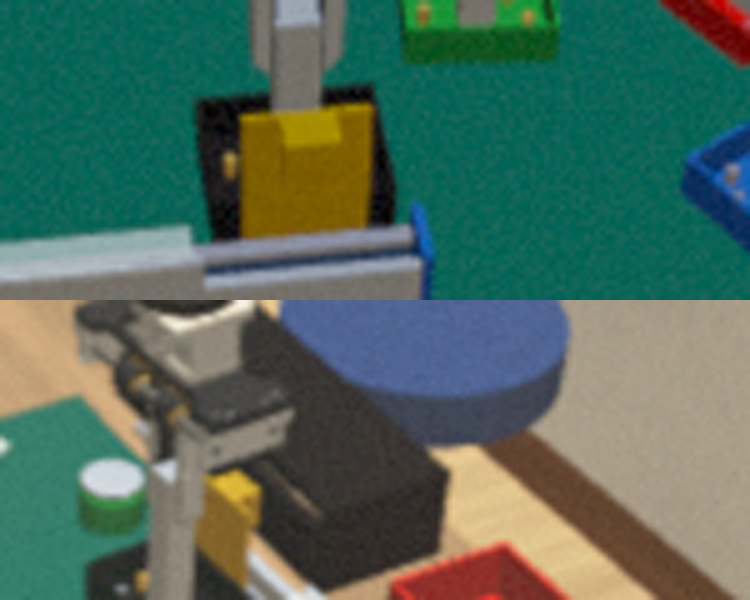

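The crop shows the carrier upright in the gripper, with its hook (310,125) above the open rail length between the keeper end (200,240) and the blue plate (420,240). I'll lower it carefully.

Request:
play_rows([
  [0,-0.0008,0.012,0,0,0,1],
  [0,0,0.014,0,0,0,1],
  [0,0,0.014,0,0,0,1],
  [0,0,0.01,0,0,0,1],
  [0,0,0.004,0,0,0,1],
  [0,0,0.002,0,0,0,1],
  [0,0,0,0,0,0,1],
  [0,0,0,0,0,0,1],
])

```text
time_s: 8.53
ee_pos: [0.6028, 0.0338, 0.167]
eef_rot: [-3.142, 0.001, -3.08]
force: [0.6, -0.1, -2.5]
grip_width: 0.0242
grip_force: 30.0
```

Request:
play_rows([
  [0,0,0.001,0,0,0,1],
  [0,0,0.001,0,0,0,1],
  [0,0,0.001,0,0,0,1],
  [0,0,0.001,0,0,0,1],
  [0,0,0.001,0,0,0,1],
  [0,0,0.001,0,0,0,1],
  [0,0,0.001,0,0,0,1],
  [0,0,0,0,0,0,1],
  [0,0,0,0,0,0,1],
])

```text
time_s: 9.28
ee_pos: [0.6025, 0.0338, 0.1594]
eef_rot: [3.142, -0.0, -3.08]
force: [0.5, 0.2, -2.7]
grip_width: 0.0239
grip_force: 30.0
```

Request:
play_rows([
  [0.0007,0,0.001,0,0,0,1],
  [0,0,0.001,0,0,0,1],
  [0,0,0.001,0,0,0,1],
  [0,0,0.001,0,0,0,1],
  [0,0,0.001,0,0,0,1],
  [0,0,0.001,0,0,0,1],
  [0,0,0.001,0,0,0,1],
  [0,0,0.001,0,0,0,1],
  [0,0,0,0,0,0,1],
  [0,0,0,0,0,0,1],
])

```text
time_s: 10.12
ee_pos: [0.6018, 0.0338, 0.1514]
eef_rot: [-3.142, -0.0, -3.08]
force: [0.4, 0.8, -1.9]
grip_width: 0.024
grip_force: 30.0
```

Request:
play_rows([
  [0,0,0.001,0,0,0,1],
  [0,0,0.001,0,0,0,1],
  [0,0,0.001,0,0,0,1],
  [0,0,0.001,0,0,0,1],
  [0,0,0.001,0,0,0,1],
  [0,0,0,0,0,0,1],
  [0,0,0,0,0,0,1],
  [0,0,0,0,0,0,1],
])

```text
time_s: 10.78
ee_pos: [0.6018, 0.0337, 0.1465]
eef_rot: [3.142, 0.0, -3.08]
force: [-0.3, -0.1, -1.5]
grip_width: 0.0237
grip_force: 30.0
```

Request:
play_rows([
  [0,0,0.0005,0,0,0,1],
  [0,0,0,0,0,0,1],
  [0,0,0,0,0,0,1],
  [0,0,0,0,0,0,1],
  [0,0,0.0005,0,0,0,1],
  [0,0,0,0,0,0,1],
  [0,0,0,0,0,0,1],
  [0,0,0,0,0,0,1],
  [0,0,0,0,0,0,1],
])

```text
time_s: 11.53
ee_pos: [0.6018, 0.0338, 0.1455]
eef_rot: [-3.142, 0.0, -3.08]
force: [-0.0, 0.4, 0.4]
grip_width: 0.0236
grip_force: 30.0
```

Request:
play_rows([
  [0,0,0.0005,0,0,0,1],
  [0,0,0.0005,0,0,0,1],
  [0,0,0.0005,0,0,0,1],
  [0,0,0,0,0,0,1],
  [0,0,0,0,0,0,1],
  [0,0,0,0,0,0,1],
])

```text
time_s: 12.03
ee_pos: [0.6018, 0.0337, 0.144]
eef_rot: [-3.142, 0.0, -3.08]
force: [-0.9, -0.5, 1.5]
grip_width: 0.0238
grip_force: 30.0
```

Request:
play_rows([
  [0,-0.002,0,0,0,0,1],
  [0,-0.004,0,0,0,0,1],
  [0,-0.005,0,0,0,0,1],
  [0,-0.005,0,0,0,0,1],
  [0,-0.005,0,0,0,0,1],
  [0,-0.005,0,0,0,0,1],
  [0,-0.005,0,0,0,0,1],
  [0,-0.005,0,0,0,0,1],
  [0,-0.004,0,0,0,0,1],
  [0,-0.003,0,0,0,0,1],
])

```text
time_s: 12.87
ee_pos: [0.6044, -0.0097, 0.1439]
eef_rot: [3.142, -0.0, -3.08]
force: [-0.6, 3.6, 1.7]
grip_width: 0.024
grip_force: 30.0
```

Request:
play_rows([
  [0,-0.004,0,0,0,0,1],
  [0,-0.005,0,0,0,0,1],
  [0,-0.005,0,0,0,0,1],
  [0,-0.005,0,0,0,0,1],
  [0,-0.005,0,0,0,0,1],
  [0,-0.005,0,0,0,0,1],
  [0,-0.004,0,0,0,0,1],
  [0,-0.002,0,0,0,0,1],
  [0,0,0,0,0,0,1],
])

```text
time_s: 13.62
ee_pos: [0.6066, -0.0447, 0.144]
eef_rot: [-3.141, 0.0, -3.081]
force: [-0.3, -0.4, 2.5]
grip_width: 0.024
grip_force: 30.0
```

```bash
cat > st.py <<'E'
from h import *
o=ctrl.get_obs();yaw=np.radians(3.5);d=o['ee_pos'][:2]-[.6623,-.0719]
print('railx,y',(d[0]*np.cos(yaw)+d[1]*np.sin(yaw)+.065).round(4),(-d[0]*np.sin(yaw)+d[1]*np.cos(yaw)).round(4),'z',o['ee_pos'][2].round(4),'F',o['force'].round(2),'M',o['moment'].round(2),np.degrees(o['eef_rot']).round(2),o['time_s'])
E
python3 st.py
```

```text
railx,y 0.0111 0.0305 z 0.144 F [-0.35 -0.43  2.48] M [-0.1  -0.2  -0.08] [-179.98    0.   -176.51] 13.6167
```

Request:
play_rows([
  [0,-0.003,0,0,0,0,1],
  [0,-0.004,0,0,0,0,1],
  [0,-0.004,0,0,0,0,1],
  [0,-0.004,0,0,0,0,1],
  [0,-0.004,0,0,0,0,1],
  [0,-0.004,0,0,0,0,1],
  [0,-0.004,0,0,0,0,1],
  [0,-0.003,0,0,0,0,1],
  [0,0,0,0,0,0,1],
])

```text
time_s: 14.37
ee_pos: [0.6084, -0.0748, 0.1439]
eef_rot: [-3.141, -0.0, -3.081]
force: [-0.1, 0.0, 1.5]
grip_width: 0.0235
grip_force: 30.0
```

Request:
play_rows([
  [0,-0.003,0,0,0,0,1],
  [0,-0.004,0,0,0,0,1],
  [0,-0.004,0,0,0,0,1],
  [0,-0.004,0,0,0,0,1],
  [0,-0.004,0,0,0,0,1],
  [0,-0.004,0,0,0,0,1],
  [0,-0.003,0,0,0,0,1],
  [0,-0.002,0,0,0,0,1],
  [0,0,0,0,0,0,1],
  [0,0,0,0,0,0,1],
])

```text
time_s: 15.2
ee_pos: [0.6101, -0.1024, 0.144]
eef_rot: [-3.141, 0.0, -3.081]
force: [-0.1, -0.4, 0.9]
grip_width: 0.0241
grip_force: 30.0
```

```bash
python3 st.py
```

```text
railx,y 0.0111 -0.0273 z 0.144 F [-0.08 -0.39  0.86] M [-0.14 -0.15 -0.02] [-179.96    0.   -176.5 ] 15.2
```

Request:
play_rows([
  [0,-0.002,0,0,0,0,1],
  [0,-0.002,0,0,0,0,1],
  [0,-0.002,0,0,0,0,1],
  [0,-0.002,0,0,0,0,1],
  [0,-0.002,0,0,0,0,1],
  [0,0,0,0,0,0,1],
  [0,0,0,0,0,0,1],
])

```text
time_s: 15.78
ee_pos: [0.6108, -0.1122, 0.1439]
eef_rot: [-3.141, -0.0, -3.08]
force: [0.2, 0.9, 0.7]
grip_width: 0.0241
grip_force: 30.0
```

Request:
play_rows([
  [0,-0.001,0,0,0,0,1],
  [0,-0.001,0,0,0,0,1],
  [0,-0.001,0,0,0,0,1],
  [0,0,0,0,0,0,1],
  [0,0,0,0,0,0,1],
])

```text
time_s: 16.2
ee_pos: [0.6109, -0.1151, 0.1439]
eef_rot: [-3.142, -0.0, -3.08]
force: [0.2, 1.6, 0.1]
grip_width: 0.0237
grip_force: 30.0
```

Request:
play_rows([
  [0,-0.001,0,0,0,0,1],
  [0,-0.001,0,0,0,0,1],
  [0,0,0,0,0,0,1],
  [0,0,0,0,0,0,1],
])

```text
time_s: 16.53
ee_pos: [0.6108, -0.1173, 0.1435]
eef_rot: [-3.141, -0.001, -3.08]
force: [-0.7, 0.4, -2.6]
grip_width: 0.0241
grip_force: 30.0
```

The vertical load has vanished, so the hook is over the pocket. I'll lower it to feel the pocket floor.

Request:
play_rows([
  [0,0,0.001,0,0,0,1],
  [0,0,0.001,0,0,0,1],
  [0,0,0,0,0,0,1],
  [0,0,0,0,0,0,1],
])

```text
time_s: 16.87
ee_pos: [0.6109, -0.1171, 0.1417]
eef_rot: [-3.141, -0.0, -3.08]
force: [0.8, -2.1, -4.2]
grip_width: 0.0236
grip_force: 30.0
```

Request:
play_rows([
  [0,0,0.001,0,0,0,1],
  [0,0,0.001,0,0,0,1],
  [0,0,0.001,0,0,0,1],
  [0,0,0,0,0,0,1],
  [0,0,0,0,0,0,1],
  [0,0,0,0,0,0,1],
])

```text
time_s: 17.37
ee_pos: [0.6111, -0.117, 0.139]
eef_rot: [-3.141, 0.0, -3.08]
force: [-0.0, -2.1, -0.9]
grip_width: 0.024
grip_force: 30.0
```

```bash
python3 st.py
```

```text
railx,y 0.0112 -0.0419 z 0.139 F [-0.02 -2.12 -0.87] M [-0.53 -0.18 -0.18] [-1.7999e+02  1.0000e-02 -1.7648e+02] 17.3667
```

Request:
play_rows([
  [0,-0.001,0,0,0,0,1],
  [0,0,0,0,0,0,1],
  [0,0,0,0,0,0,1],
  [0,0,0.001,0,0,0,1],
  [0,0,0,0,0,0,1],
  [0,0,0,0,0,0,1],
])

```text
time_s: 17.87
ee_pos: [0.6111, -0.1179, 0.1378]
eef_rot: [3.141, -0.0, -3.08]
force: [-0.2, -0.2, -2.0]
grip_width: 0.0239
grip_force: 30.0
```

Request:
play_rows([
  [0,-0.001,0,0,0,0,1],
  [0,-0.001,0,0,0,0,1],
  [0,0,0,0,0,0,1],
  [0,0,0,0,0,0,1],
])

```text
time_s: 18.2
ee_pos: [0.6113, -0.1201, 0.1379]
eef_rot: [3.142, 0.0, -3.08]
force: [0.8, 0.0, -2.0]
grip_width: 0.024
grip_force: 30.0
```

```bash
python3 st.py
```

```text
railx,y 0.0111 -0.045 z 0.1379 F [ 0.84  0.04 -2.02] M [-0.02  0.09 -0.01] [ 180.      0.   -176.49] 18.2
```

Request:
play_rows([
  [0,0,0.001,0,0,0,1],
  [0,0,0,0,0,0,1],
  [0,0,0,0,0,0,1],
  [0,0,0,0,0,0,1],
])

```text
time_s: 18.53
ee_pos: [0.6113, -0.12, 0.1371]
eef_rot: [-3.141, 0.0, -3.08]
force: [0.7, -0.1, -1.1]
grip_width: 0.0236
grip_force: 30.0
```

Request:
play_rows([
  [0,0,0.001,0,0,0,1],
  [0,0,0,0,0,0,1],
  [0,0,0,0,0,0,1],
  [0,0,0,0,0,0,1],
])

```text
time_s: 18.87
ee_pos: [0.6113, -0.12, 0.1361]
eef_rot: [-3.142, 0.0, -3.08]
force: [0.1, -0.3, -0.2]
grip_width: 0.0239
grip_force: 30.0
```

```bash
python3 st.py
```

```text
railx,y 0.0112 -0.0449 z 0.1361 F [ 0.12 -0.26 -0.25] M [-0.01 -0.1  -0.07] [-1.8000e+02  1.0000e-02 -1.7648e+02] 18.8667
```

Request:
play_rows([
  [0,-0.001,0,0,0,0,1],
  [0,0,0,0,0,0,1],
  [0,-0.001,0,0,0,0,1],
  [0,0,0,0,0,0,1],
  [0,0,0,0,0,0,1],
])

```text
time_s: 19.28
ee_pos: [0.6114, -0.1217, 0.1359]
eef_rot: [3.141, -0.0, -3.08]
force: [0.4, 3.8, -0.9]
grip_width: 0.0242
grip_force: 30.0
```

```bash
python3 st.py
```

```text
railx,y 0.0111 -0.0466 z 0.1359 F [ 0.39  3.84 -0.86] M [ 0.81 -0.05  0.23] [ 179.97   -0.   -176.46] 19.2833
```

Both pocket ends are felt, at rail y −0.042 and −0.047, so the hook is home. I'll centre it, unload it and let go.

Request:
play_rows([
  [0,0.001,0,0,0,0,1],
  [0,0.001,0.0005,0,0,0,1],
  [0,0,0,0,0,0,1],
  [0,0,0,0,0,0,1],
  [0,0,0,0,0,0,1],
], force=10)

```text
time_s: 19.7
ee_pos: [0.6113, -0.1202, 0.1355]
eef_rot: [-3.141, 0.0, -3.08]
force: [0.6, -2.4, 0.1]
grip_width: 0.0244
grip_force: 10.0
```

Request:
play_rows([
  [0,0,0,0,0,0,0.4],
  [0,0,0,0,0,0,0.4],
  [0,0,0,0,0,0,0.3],
  [0,0,0,0,0,0,0.2],
  [0,0,0,0,0,0,0],
  [0,0,0,0,0,0,-0.3],
  [0,0,0,0,0,0,-0.3],
  [0,0,0,0,0,0,-0.3],
  [0,0,0,0,0,0,-0.3],
  [0,0,0,0,0,0,-0.3],
])

```text
time_s: 20.53
ee_pos: [0.6112, -0.12, 0.1355]
eef_rot: [3.142, 0.0, -3.08]
force: [1.1, -0.2, 0.1]
grip_width: 0.0609
grip_force: 0.0
```

```bash
python3 st.py; python3 - <<'E'
from h import *
k=4;L=[]
print(ctrl.get_obs()['grip_width'])
for n,x,y in(('scene',190,165),('side',265,140)):
    im=snap(n,n+'3.png')[y:y+75,x:x+190]
    L.append(cv2.resize(im,None,fx=k,fy=k,interpolation=cv2.INTER_CUBIC))
cv2.imwrite('pics/sc3.png',np.vstack(L))
E
```

```text
railx,y 0.0111 -0.0449 z 0.1355 F [ 1.09 -0.22  0.06] M [0.01 0.05 0.02] [ 180.      0.   -176.48] 20.5333
0.060852265531265735
```

View pics/sc3.png

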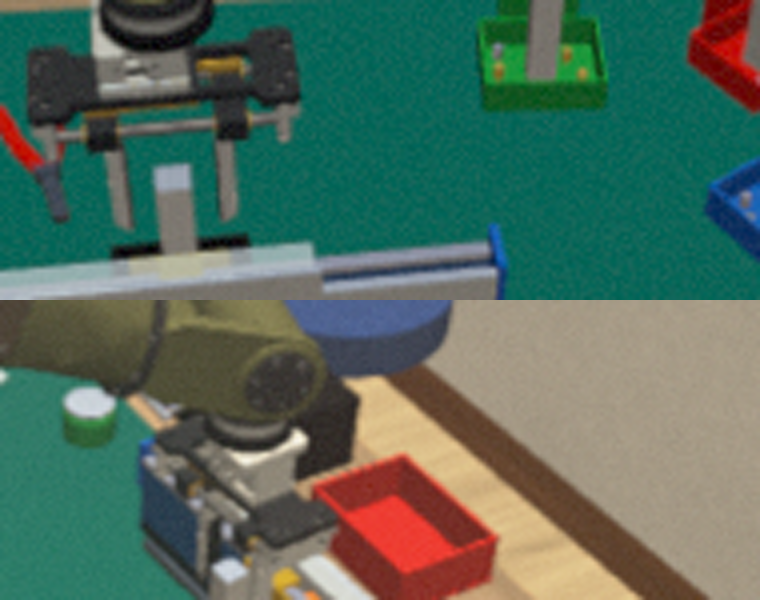

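The carrier hangs free and upright between the open fingers, its post at (175,200) in the crop. Now I'll open fully and go straight up.

Request:
play_rows([
  [0,0,-0.005,0,0,0,-0.5],
  [0,0,-0.01,0,0,0,-0.5],
  [0,0,-0.02,0,0,0,-0.5],
  [0,0,-0.025,0,0,0,-0.5],
  [0,0,-0.03,0,0,0,-0.5],
  [0,0,-0.03,0,0,0,-0.5],
  [0,0,-0.03,0,0,0,-0.5],
  [0.03,0,-0.01,0,0,0,-0.5],
  [0.03,0,0,0,0,0,-0.5],
  [0.03,0,0,0,0,0,-0.5],
  [0.03,0,0,0,0,0,-0.5],
  [0,0,0,0,0,0,-0.5],
  [0,0,0,0,0,0,-0.5],
])

```text
time_s: 21.72
ee_pos: [0.4909, -0.1275, 0.2972]
eef_rot: [-3.141, 0.002, -3.081]
force: [-0.6, -0.6, 0.4]
grip_width: 0.0704
grip_force: 0.0
```

```bash
python3 st.py; python3 - <<'E'
from h import *
L=[]
for n,x,y in(('wrist',0,0),('side',265,140)):
    im=snap(n,n+'4.png')
    if n=='side': im=im[y:y+110,x:x+110]; im=cv2.resize(im,(420,420),interpolation=cv2.INTER_CUBIC)
    else: im=cv2.resize(im[100:380,150:400],(375,420))
    L.append(im)
cv2.imwrite('pics/sc4.png',np.hstack(L))
E
```

```text
railx,y -0.1095 -0.045 z 0.2972 F [-0.62 -0.61  0.39] M [-0.03  0.01 -0.09] [-1.7994e+02  1.4000e-01 -1.7652e+02] 21.7167
```

View pics/sc4.png

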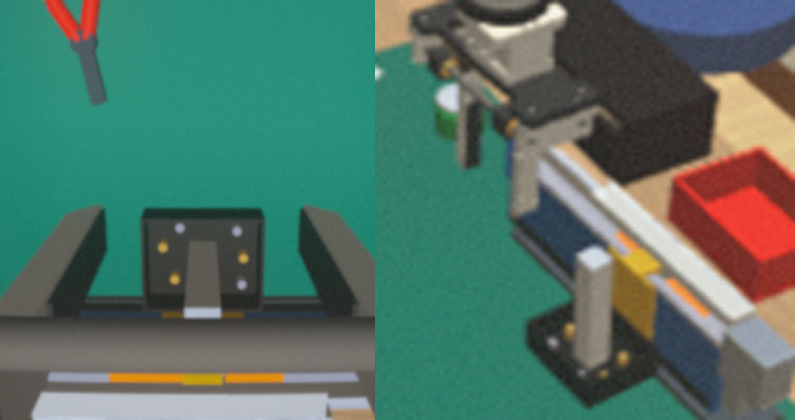

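The hook sits between the two orange strips under the keeper and the carrier hangs upright. The arm is clear of it.

```bash
python3 -c "
from h import *
print(ctrl.hand_in())"
```

```text
the job is handed in; nothing more can be done
None
```

The carrier is hanging released and upright, with its hook down in the pocket at about rail y = −0.045 m. I handed the job in at about 22 s; the station returned no verdict.

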